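# Scan the job label of a part in the measuring room

### The arm

A 6-joint arm with a two-finger parallel gripper is mounted at the origin on the work surface. World frame = base frame: x ahead of the robot, y to its left, z up, the work surface at z = 0. Lengths are in mm, angles in rad, forces in N, time in s.
With the tool pointing down it reaches from about 275 to 750 mm from the base axis. Payload 10.2 kg.
Tool frame: the origin (TCP) lies between the finger pads; the fingertips stand 8 mm ahead of it and the grasp point (between the pads) lies 11 mm behind it; z points along the fingers, y is the line along which they close (so a half turn about z gives the same grasp; the last joint's range is limited). The gripper opens to 85 mm and grips with 20 to 120 N. Pads are 22 mm wide; open, the fingers measure 114 mm over their backs; the gripper's body (76 mm by 85 mm) begins 54 mm behind the grasp point. The pads swing forward as they close: fully open they stand 13 mm farther back than shut.
Start: joints at [-0.223, 0.313, 1.498, -0, 1.331, -0.223], TCP at [525.006, -0.013, 203.894] pointing down, gripper open.
Joint ranges: [-2.94, 2.94], [-0.97, 2.17], [0.19, 2.56], [-1.23, 4.37], [0.02, 3.11], [-2.88, 2.88]. Speed limits (rad/s): [2.39, 2.39, 3.01, 3.14, 3.14, 3.14].

### API

Orientations are given as a rotation vector (axis times angle).
In Python, from station import r gives the robot as it stands.
- The arm moves only by the shell command python3 -m jog 'ROWS' [FORCE]. ROWS is JSON, a list that holds one entry, the list of rows, each a list of 7 numbers: the shift along the tool's x, y, z in m, then the turn, a rotation vector about the tool's x, y, z in degrees, then the finger opening in m, from 0 to 0.0854. In form: [[[x, y, z, ax, ay, az, grip], ...]]. A call has exactly 10 rows; each row is the pose to reach, as a shift and turn from the pose commanded when the call began, along the tool's axes at that moment; what a row does not reach only later rows make up. A row lasts 1/10 s, in which the tool goes at most 50 mm and 8.59 degrees, less where a joint would pass 70% of its speed; a pose out of reach is approached as far as the arm can. A call with a gripper value outside its range is refused whole. The fingers move at their own pace and stop on an object; FORCE is the grip in N (left out, the last holds). Time passes only in rows, so rows that repeat a pose let the fingers close, or fill a call up. It gives the time, the measured TCP pose, the force, the opening and the grip force at its end, in the units of the state.
- r.read_state(): the state, without advancing time (a new reading comes with each control period).
- r.snapshot(name): name is "scene" or "side" or "wrist"; returns a dict with "image" (400x640x3 uint8, blue, green, red), "z_map" (400x640 float32, mm along the optical axis (not along the pixel's ray), 0 where there is no reading), "fov_y" (degrees; the focal length in pixels is half the picture's height over the tangent of half this angle, whatever the lens; pixels are square), "cx", "cy" (the principal point, pixels), "k1" (the pictures are not rectified: a ray, as slopes to the right and down, at radius r is drawn at 1 + k1 r^2 times it, then the intrinsics apply), "world_from_camera" (4x4, takes a point from camera to world coordinates); the wrist camera has in their place "T_tool_cam" (4x4, takes a point from camera to tool coordinates, whose origin is the TCP and whose axes are the flange's). Camera axes: x right, y down, z forward; pixel columns grow to the right and rows downward; lengths in mm; the calibration is good to about 2 mm. A picture is of the moment at which its call begins: read the wrist's pose just before it.
- r.close_job(): hands the job in; it is judged then, once.
The state is a dict: "t": time; "joint_positions": joint angles; "dq": joint speeds; "joint_efforts": joint torques, N m; "ee_pos": TCP position; "tool_rot": TCP orientation; "contact_force": force on the tool from outside, world axes, zero at the start; "moment": the same for the moment, N m; "gripper_width": finger opening in mm; "grasp_force": force on a finger pad.
Only numpy, scipy, OpenCV 4.12 (cv2) and the standard library are available. Lean on these libraries where they do the work, as an engineer would, in place of code of your own. Each camera call takes 0.05 s, during which the arm holds its last target. There are 200 camera calls.

### The job

Pick up the yellow-headed code scanner, aim it from roughly 15 cm away at the middle of the square code label on the pallet that carries the silvery C-shaped aluminium part, and hold it still there for a good second. Then stand the scanner upright again on its round green mat, well inside the edge, set down before you let go. Do not push the pallets, the steel ring or the marker pen out of place.

Things in the scene. Friction and masses are not known exactly. Their poses are not given: they have to be found in the camera images.
- scanner: Hand code scanner standing upright by itself, about 0.38 kg: round black foot (80 mm across, 16 mm high), grey handle 30 x 28 mm, yellow pitched head with a red window; 158 mm high in all. Origin: centre of the foot's underside; z up, through the centre of the head; x the horizontal direction that the window faces; y across the head.
- scanner_grip (a point): Point to grip, from above: midway between the head's two flat yellow sides (facing +y and -y, 48 mm apart), 124 mm above the foot's underside on the scanner's z axis, 4 mm above the head's centre. Axes as the scanner's.
- scanner_eye: The scanner's head, a box 66 x 48 (y) x 40 mm fixed at 120 mm (its centre) above the foot's underside. Origin: centre of the red window, 33 mm from the head's centre: 21 mm ahead in x, 95 mm above the foot's underside. Its x axis is the line of sight out of the window, 50 degrees below the scanner's x, passing back through the head's centre; y is the scanner's y.
- mat: The scanner's place: round green mat 130 mm across, 6 mm thick, fixed to the table; the scanner starts on it. Origin: centre of the underside, on the table.
- stage: Fixed black stage slab, 280 mm (x) x 420 mm (y) x 30 mm high, glass inlay flush with its top. Origin: centre of its underside, on the table. The two pallets and a steel ring stand on it.
- hook_pallet: Loose blue pallet 120 (x) x 90 (y) x 12 mm thick on the stage, 0.55 kg; carries the silvery C-shaped aluminium part (about 60 mm across, top 38 mm above the pallet's underside) on its +x half and a square white label with a black code on its -x half. Origin: centre of the pallet's underside; z up.
- hook_label (a point): Centre of the 40 x 40 mm code label, flat on the top of the pallet with the C-shaped aluminium part (at pallet x = -35 mm, z = 12 mm). The target to scan. Axes as the pallet's.
- flange_pallet: The other pallet, alike, 0.6 kg, but carrying a round brass flange (54 mm across, top 38 mm above the underside). It belongs to another job. Origin and axes as the first pallet's.
- ring_gauge: Loose steel ring, 36 mm across, 14 mm high, on the stage near its far edge. Leave alone. Origin: centre of its underside.
- marker: Blue marker pen, 12 mm thick, 125 mm long, lying beyond the green mat. Leave alone.
Mind the look-alikes: they are no part of the job. What is shaped like the scanner but purple is not meant.

How it is judged:
By the outcome, as a careful person would: the job done as asked, in the order asked, and still so for the second after the job is handed in, with the robot touching nothing.
It also fails if it takes over 48 s, if anything falls off the work surface, if the arm or the gripper's body presses on something with over 40 N, if the wrist force passes 120 N, or if a joint passes its speed limit or range.

## Working session

There is one attempt and no reset: what is moved stays moved. The work goes in short steps, Python scripts to look and compute and a shell command to move; the robot and the scene stay as the last step left them, time stands still between calls to the robot, and variables do not carry over. Pictures are saved under pics/ and viewed, at most 10 in all, crops included, and the job is handed in when it is done.

```bash
mkdir -p pics; ls; cat > h.py <<'E'
import numpy as np, cv2
from scipy.spatial.transform import Rotation as R
from station import r
def snap(name):
    s=r.read_state(); d=r.snapshot(name)
    if name=="wrist":
        T=np.eye(4);T[:3,:3]=R.from_rotvec(s["tool_rot"]).as_matrix();T[:3,3]=s["ee_pos"]
        d["W"]=T@np.array(d["T_tool_cam"])
    else: d["W"]=np.array(d["world_from_camera"])
    d["f"]=200/np.tan(np.radians(d["fov_y"])/2)
    return d
def slopes(d,px):
    px=np.atleast_2d(np.asarray(px,float)); K=np.array([[d["f"],0,d["cx"]],[0,d["f"],d["cy"]],[0,0,1]])
    return cv2.undistortPoints(px[:,None],K,np.array([d["k1"],0,0,0.]))[:,0]
def rays(d,px):
    s=slopes(d,px); v=np.c_[s,np.ones(len(s))]@d["W"][:3,:3].T
    return d["W"][:3,3],v
def onplane(d,px,z):
    o,v=rays(d,px); return o+v*((z-o[2])/v[:,2])[:,None]
def cloud(d,mask):
    ys,xs=np.nonzero(mask&(d["z_map"]>0)); s=slopes(d,np.c_[xs,ys]); z=d["z_map"][ys,xs][:,None]
    return np.c_[s*z,z]@d["W"][:3,:3].T+d["W"][:3,3]
E
python3 - <<'E'
from h import *
import pickle
for n in("scene","side","wrist"):
    d=snap(n);cv2.imwrite(f"pics/{n}0.png",d["image"]);pickle.dump(d,open(n+"0.pkl","wb"));print(n,d["W"].round(2).tolist(),d["f"],d["k1"])
print(r.read_state())
E
```

```text
pics
scene [[0.46, 0.52, -0.72, 1271.87], [0.89, -0.27, 0.38, -420.92], [0.01, -0.81, -0.59, 741.87], [0.0, 0.0, 0.0, 1.0]] 474.42929098453817 0.03690351900277504
side [[-0.99, -0.1, 0.14, 407.34], [-0.17, 0.61, -0.78, 706.62], [-0.0, -0.79, -0.62, 647.42], [0.0, 0.0, 0.0, 1.0]] 396.24237975199384 0.024819111904068186
wrist [[1.0, 0.0, 0.0, 525.4], [0.0, -0.95, -0.3, 76.21], [0.0, 0.3, -0.95, 373.95], [0.0, 0.0, 0.0, 1.0]] 289.23813444240653 0.006416648094160586
{'t': 0.15, 'joint_positions': array([-2.23393940e-01,  3.13331654e-01,  1.49823393e+00,  3.04828015e-05,
        1.33100498e+00, -2.23388157e-01]), 'dq': array([ 0.0009517 , -0.00223718, -0.00396144,  0.00075148, -0.00072782,
        0.00046505]), 'joint_efforts': array([ 1.79854873e-03, -4.12368500e+01, -2.59796566e+01, -1.57318855e-04,
        3.17765021e-03, -3.62555340e-05]), 'ee_pos': array([5.24790972e+02, 4.70880962e-02, 2.03472123e+02]), 'tool_rot': array([-2.22085959e+00, -2.22083064e+00,  7.79008191e-04]), 'contact_force': array([ 0.13110182,  0.04202801, -0.18870784]), 'moment': array([-0.01796205, -0.00485183,  0.015003  ]), 'grasp_force': 0.0, 'gripper_width': 85.51289871235474}
```

View pics/scene0.png

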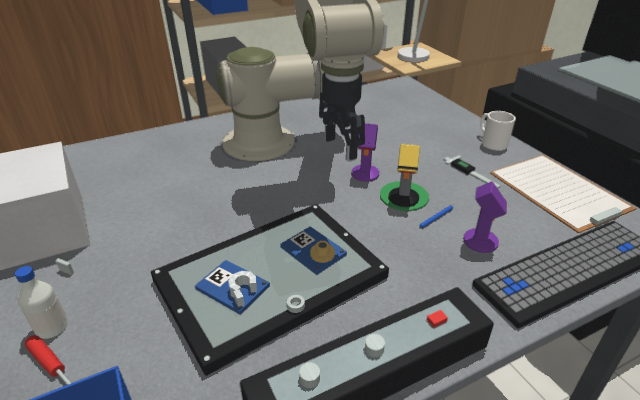

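View pics/side0.png

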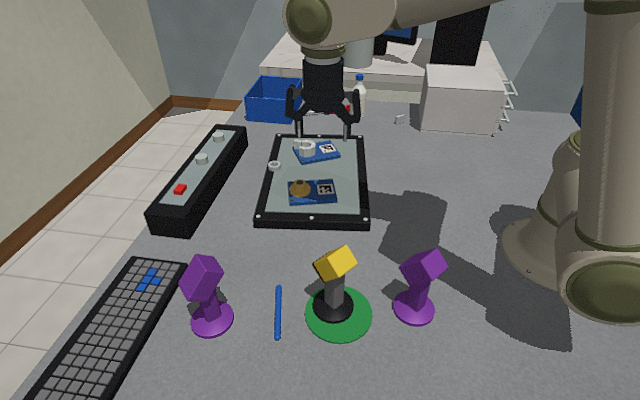

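Scene view: the yellow scanner has its head at (408,160) and stands on the green mat at (404,195). The look-alikes are purple scanners at (368,140) and (487,210). The C-part pallet is at (232,285) with its label at (218,275). The flange pallet, which is not meant, is at (313,248) with its label at (302,240).
Side view: the yellow head is at (335,262), the mat at (338,313), the hook label at (327,148) and the flange label at (325,186).
I choose the yellow head and the label beside the silvery C.

```bash
python3 - <<'E'
from h import *
import pickle
crops=[]
for n,(x,y,w,h) in {"scene":(340,110,130,110),"side":(260,230,130,110)}.items():
    d=pickle.load(open(n+"0.pkl","rb")); im=d["image"]; crops.append(cv2.resize(im[y:y+h,x:x+w],None,fx=3,fy=3,interpolation=2))
    hsv=cv2.cvtColor(im,cv2.COLOR_BGR2HSV)
    m=cv2.inRange(hsv,(20,120,80),(35,255,255)); nn,l,st,c=cv2.connectedComponentsWithStats(m); 
    k=1+np.argmax(st[1:,4]); print(n,"yellow",c[k],st[k])
    P=cloud(d,cv2.erode((l==k).astype(np.uint8),np.ones((3,3)))>0); print("  cloud n",len(P),P.min(0).round(1),P.max(0).round(1),P.mean(0).round(1))
    # plane normals
    np.save(n+"_y.npy",P)
    g=cv2.inRange(hsv,(45,120,40),(80,255,255)); G=cloud(d,g>0)
    print("  mat z",np.median(G[:,2]))
    ct=max(cv2.findContours(g,0,1)[0],key=cv2.contourArea); hull=cv2.convexHull(ct)[:,0]; 
    Q=onplane(d,hull,6)[:,:2].astype(np.float32); print("  mat circle",cv2.minEnclosingCircle(Q))
    b=cv2.inRange(hsv,(100,120,40),(125,255,255))
    cs=[c for c in cv2.findContours(b,0,1)[0] if cv2.contourArea(c)>200]
    for c in cs: 
        p=onplane(d,c[:,0],42)[:,:2].astype(np.float32); print("  blue",c[:,0].mean(0).round(),cv2.minAreaRect(p))
    # labels : white + black within blue hull
    for c in cs:
        mm=np.zeros(m.shape,np.uint8); cv2.drawContours(mm,[cv2.convexHull(c)],-1,1,-1)
        w=cv2.inRange(hsv,(0,0,150),(180,60,255))*mm
        for q in cv2.findContours(cv2.morphologyEx(w,cv2.MORPH_CLOSE,np.ones((5,5))),0,1)[0]:
            if cv2.contourArea(q)>60:
                p=onplane(d,cv2.convexHull(q)[:,0],42)[:,:2].astype(np.float32); print("   white",q[:,0].mean(0).round(),cv2.minAreaRect(p))
cv2.imwrite("pics/crop1.png",np.hstack(crops))
E
```

```text
scene yellow [408.66183575 155.52657005] [399 145  21  23 414]
  cloud n 329 [451.3 199.5 123.7] [496.4 246.3 162.5] [474.  223.4 143. ]
  mat z 6.035960487043496
  mat circle ((454.2145080566406, 239.3048553466797), 64.9275131225586)
  blue [ 84. 390.] ((691.4849853515625, -549.6420288085938), (154.10140991210938, 58.57563018798828), 61.83230209350586)
  blue [513. 285.] ((846.53515625, 222.17633056640625), (37.004817962646484, 57.26551055908203), 1.9152369499206543)
  blue [236. 292.] ((593.9443969726562, -277.5701599121094), (122.48409271240234, 93.20484161376953), 28.97663688659668)
  blue [ 24. 273.] ((369.4093017578125, -638.0978393554688), (50.84352493286133, 29.848758697509766), 12.654354095458984)
  blue [314. 249.] ((570.2316284179688, -86.82927703857422), (123.20560455322266, 93.68192291259766), 16.14838218688965)
  blue [224.   5.] ((-1463.885009765625, 339.77264404296875), (278.3974304199219, 283.8468322753906), 70.26067352294922)
   white [227. 284.] ((585.5050659179688, -281.1239929199219), (90.88134765625, 39.414100646972656), 26.802753448486328)
side yellow [335.3085
[... 233 characters left out ...]
((559.1235961914062, 283.47601318359375), (10.631545066833496, 116.56461334228516), 13.254251480102539)
  blue [149. 280.] ((821.2471923828125, 255.89501953125), (38.16172409057617, 57.80859375), 0.7220574617385864)
  blue [315. 193.] ((565.2821044921875, -78.89197540283203), (117.51826477050781, 98.42212677001953), 15.986825942993164)
  blue [316. 153.] ((588.190673828125, -269.5896911621094), (120.7218017578125, 99.6299057006836), 29.441200256347656)
  blue [274.  99.] ((819.5028686523438, -621.9552612304688), (201.3355255126953, 415.4578552246094), 5.505613327026367)
   white [317. 147.] ((589.6226806640625, -294.6148376464844), (108.58914184570312, 48.31842041015625), 2.6002352237701416)
```

View pics/crop1.png

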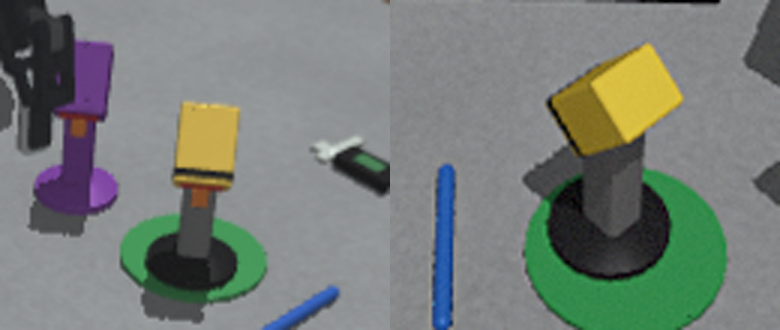

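View pics/wrist0.png

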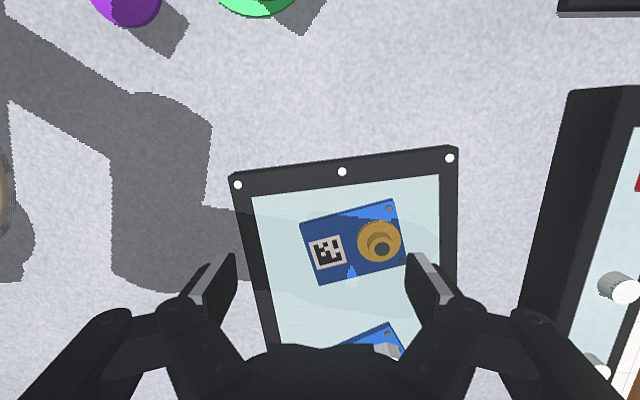

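The crop confirms the choice: a yellow head with a red window facing roughly +x, its foot on the green mat. The wrist view shows only the flange pallet, with its label at (327,252), and the edge of the hook pallet. Next I fit the head's faces.

```bash
python3 - <<'E'
from h import *
import pickle
rng=np.random.default_rng(0)
for n in("scene","side"):
    P=np.load(n+"_y.npy")
    for k in range(3):
        if len(P)<30: break
        best=None
        for i in range(800):
            a,b,c=P[rng.choice(len(P),3,0)]; v=np.cross(b-a,c-a); L=np.linalg.norm(v)
            if L<50: continue
            i_=abs((P-a)@(v/L))<1.5
            if best is None or i_.sum()>best.sum(): best=i_
        Q=P[best]; m=Q.mean(0); v=np.linalg.svd(Q-m)[2][2]; v*=np.sign(v[2]) ; print(n,len(Q),m.round(1),v.round(3),"az",np.degrees(np.arctan2(v[1],v[0])).round(1)); P=P[~best]
    d=pickle.load(open(n+"0.pkl","rb")); im=d["image"]
    # foot: dark pixels inside the mat hull, low
    x,y,w,h=(340,110,130,110) if n=="scene" else (260,230,130,110)
    mk=np.zeros(im.shape[:2],bool); mk[y:y+h,x:x+w]=1
    C=cloud(d,mk&(im.max(2)<60)); C=C[(C[:,2]>18)&(C[:,2]<26)&(np.hypot(C[:,0]-454,C[:,1]-241)<70)]
    print("foot top",len(C),cv2.minEnclosingCircle(C[:,:2].astype(np.float32)))
    C=cloud(d,mk); C=C[(C[:,2]>90)&(np.hypot(C[:,0]-454,C[:,1]-241)<70)]; print("head bbox",C.min(0),C.max(0))
E
```

```text
scene 179 [474.  223.3 143. ] [ 0.623 -0.449  0.641] az -35.8
scene 71 [471.1 224.1 142.1] [ 0.62  -0.447  0.644] az -35.8
scene 64 [476.6 223.2 144.5] [ 0.626 -0.443  0.642] az -35.3
foot top 176 ((467.9694519042969, 227.61463928222656), 35.465274810791016)
head bbox [438.11025787 191.61481358  90.11160357] [505.63870717 252.31793982 164.75343546]
side 424 [451.3 245.7 152.6] [-0.505  0.401  0.764] az 141.6
side 289 [476.1 252.4 133.9] [-0.605 -0.796  0.   ] az -127.2
side 49 [453.3 241.6 155.4] [-0.463  0.278  0.842] az 149.1
foot top 375 ((465.33148193359375, 231.67681884765625), 38.40156555175781)
head bbox [424.98935478 195.70684459  90.35049728] [505.07785934 269.90488269 165.51177634]
```

```bash
python3 -m jog '[[[-0.03,0,0,0,0,0,0.085],[-0.065,0,0,0,0,0,0.085],[-0.1,0,0,0,0,0,0.085],[-0.135,0,0,0,0,0,0.085],[-0.165,0,0,0,0,0,0.085],[-0.18,0,0,0,0,0,0.085],[-0.18,0,0,0,0,0,0.085],[-0.18,0,0,0,0,0,0.085],[-0.18,0,0,0,0,0,0.085],[-0.18,0,0,0,0,0,0.085]]]'
python3 - <<'E'
from h import *
import pickle
d=snap("wrist");cv2.imwrite("pics/wrist1.png",d["image"]);pickle.dump(d,open("wrist1.pkl","wb"))
hsv=cv2.cvtColor(d["image"],cv2.COLOR_BGR2HSV)
b=cv2.inRange(hsv,(100,120,40),(125,255,255))
for c in cv2.findContours(b,0,1)[0]:
    if cv2.contourArea(c)<800: continue
    p=onplane(d,c[:,0],42)[:,:2].astype(np.float32); print("blue",c[:,0].mean(0).round(),cv2.minAreaRect(p))
    mm=np.zeros(b.shape,np.uint8); cv2.drawContours(mm,[cv2.convexHull(c)],-1,255,-1)
    mm=cv2.bitwise_and(mm,cv2.bitwise_not(cv2.dilate(b,np.ones((3,3)))))
    for q in cv2.findContours(cv2.morphologyEx(mm,cv2.MORPH_OPEN,np.ones((5,5))),0,1)[0]:
        if cv2.contourArea(q)>150:
            p=onplane(d,q[:,0],42)[:,:2].astype(np.float32); print("   hole",q[:,0].mean(0).round(),cv2.minAreaRect(p))
E
```

```text
t: 1.15
ee_pos: [525.2, -178.9, 204.0]
tool_rot: [2.22, 2.223, 0.0]
contact_force: [0.3, -0.4, -0.5]
gripper_width: 84.9
grasp_force: 0.0
blue [486. 387.] ((779.7940063476562, -490.5244445800781), (73.38157653808594, 63.82420349121094), 0.34993571043014526)
blue [377. 247.] ((590.148193359375, -275.705322265625), (118.7295913696289, 91.58525848388672), 29.304311752319336)
   hole [346. 266.] ((560.5266723632812, -295.6087341308594), (37.851932525634766, 38.158695220947266), 29.424175262451172)
   hole [395. 249.] ((620.048095703125, -270.7319641113281), (52.70042037963867, 67.65460205078125), 25.7340087890625)
blue [366.  90.] ((567.630126953125, -85.54584503173828), (119.08442687988281, 89.009033203125), 16.128036499023438)
   hole [328. 103.] ((534.36962890625, -95.55075073242188), (38.261871337890625, 38.99151611328125), 16.072662353515625)
   hole [389.  85.] ((598.2381591796875, -77.04560852050781), (52.85530090332031, 52.84397888183594), 49.92814636230469)
```

View pics/wrist1.png

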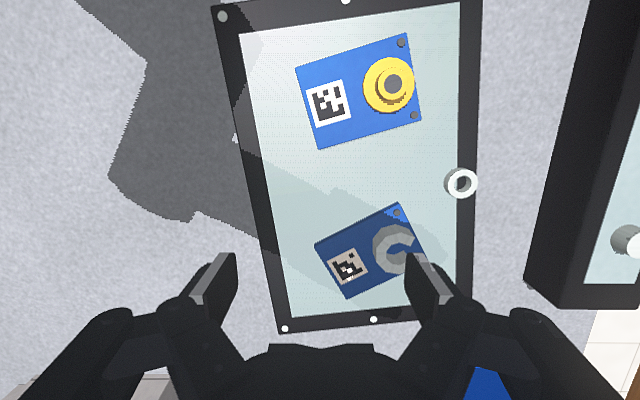

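The wrist view shows the hook pallet's label at (346,266) beside the C at (395,249), the flange pallet's label at (328,103), and the ring at (461,183). Now I hover over the scanner.

```bash
python3 -m jog '[[[0.03,-0.005,-0.03,0,0,-5,0.085],[0.07,-0.01,-0.06,0,0,-12,0.085],[0.115,-0.02,-0.06,0,0,-19,0.085],[0.16,-0.03,-0.06,0,0,-26,0.085],[0.21,-0.04,-0.06,0,0,-33,0.085],[0.26,-0.045,-0.06,0,0,-40,0.085],[0.31,-0.05,-0.06,0,0,-46,0.085],[0.355,-0.055,-0.06,0,0,-51,0.085],[0.395,-0.059,-0.06,0,0,-53,0.085],[0.41,-0.059,-0.06,0,0,-53,0.085]]]'
python3 - <<'E'
from h import *
import pickle
rng=np.random.default_rng(0)
for _ in range(4): d=snap("wrist")
s=r.read_state(); print(s["ee_pos"],s["tool_rot"],s["t"])
cv2.imwrite("pics/wrist2.png",d["image"]);pickle.dump(d,open("wrist2.pkl","wb"))
hsv=cv2.cvtColor(d["image"],cv2.COLOR_BGR2HSV)
m=cv2.inRange(hsv,(20,120,80),(35,255,255)); n,l,st,c=cv2.connectedComponentsWithStats(m); k=1+np.argmax(st[1:,4]); print(st[k],c[k])
P=cloud(d,cv2.erode((l==k).astype(np.uint8),np.ones((3,3)))>0); print(len(P),P.min(0),P.max(0),P.mean(0))
for k in range(3):
    if len(P)<60: break
    best=None
    for i in range(500):
        a,b,cc=P[rng.choice(len(P),3,0)]; v=np.cross(b-a,cc-a); L=np.linalg.norm(v)
        if L<50: continue
        i_=abs((P-a)@(v/L))<1.2
        if best is None or i_.sum()>best.sum(): best=i_
    Q=P[best]; q=Q.mean(0); v=np.linalg.svd(Q-q)[2][2]; v*=np.sign(v[2]); print(len(Q),q.round(1),v.round(3),np.degrees(np.arctan2(v[1],v[0])).round(1)); 
    a=np.radians(-37); yy=(Q-[464,231,0])@[-np.sin(a),np.cos(a),0]; print("   across",np.percentile(yy,[1,99]),"along",np.percentile((Q-[464,231,0])@[np.cos(a),np.sin(a),0],[1,99]))
    P=P[~best]
# label in the fixed views
for n in("scene","side"):
    d=pickle.load(open(n+"0.pkl","rb")); hsv=cv2.cvtColor(d["image"],cv2.COLOR_BGR2HSV)
    b=cv2.inRange(hsv,(100,120,40),(125,255,255))
    for ctr in([560.3,-292.5],[534.5,-94]):
        q=np.linalg.inv(d["W"])@np.array([*ctr,42,1]); u,v=q[:2]/q[2]; rr=1+d["k1"]*(u*u+v*v); px=np.array([u*rr*d["f"]+d["cx"],v*rr*d["f"]+d["cy"]])
        w=cv2.morphologyEx(cv2.bitwise_not(cv2.dilate(b,np.ones((2,2)))),cv2.MORPH_OPEN,np.ones((3,3)))
        nn,l,st,c=cv2.connectedComponentsWithStats(w); k=l[int(round(px[1])),int(round(px[0]))]; print(n,px.round(1),c[k].round(1),st[k],onplane(d,c[k],42)[0].round(1))
E
```

```text
t: 2.2
ee_pos: [464.8, 233.3, 264.0]
tool_rot: [-0.99, -2.981, -0.001]
contact_force: [0.6, -0.2, -0.0]
gripper_width: 85.4
grasp_force: 0.0
[466.09422371 229.32010437 263.81399223] [ 9.97524886e-01  2.97898779e+00 -7.31648518e-04] 2.4
[ 296  152   49   56 2577] [320.15599534 179.41870392]
2362 [426.20560232 197.47079865 123.23602693] [500.11681395 267.4563094  164.72727171] [458.73502254 235.67537    150.38236064]
1400 [450.3 241.9 153. ] [-0.507  0.382  0.773] 143.0
   across [-21.61754322  22.79533322] along [-31.63424231  -3.7765543 ]
848 [473.8 224.3 145.8] [ 0.609 -0.463  0.645] -37.3
   across [-21.1751001   22.30329127] along [-3.60822621 29.37594431]
84 [450.6 244.2 152.3] [-0.537  0.446  0.716] 140.3
   across [-20.32725131  23.44604378] along [-31.54414194  -6.70786082]
scene [219.8 276.7] [321.7 197.6] [     0      0    640    400 249796] [409.6  16.7  42. ]
scene [302.9 239.9] [321.7 197.6] [     0      0    640    400 249796] [409.6  16.7  42. ]
side [326.7 148.5] [319.9 200.5] [     0      0    640    400 251091] [538.1 -46.   42. ]
side [324.5 189.1] [325.3 189.4] [318 185  16  10 150] [532.2 -93.3  42. ]
```

View pics/wrist2.png

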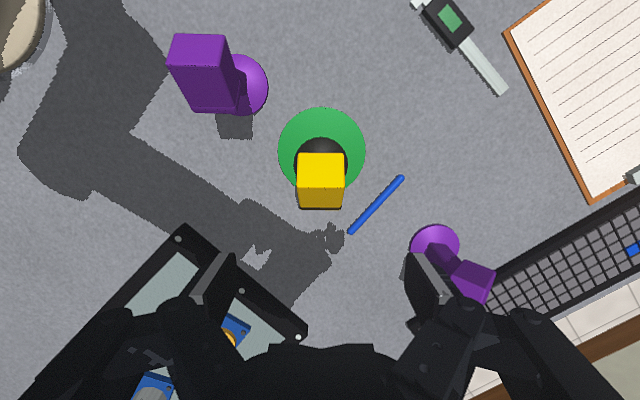

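The scanner stands at about (466,230), yaw -37°, and the TCP is already centred over it, with the head at (320,180) in the picture. The fingers are clear of the purple units at (210,70) and (450,260), and of the pen at (375,205). Next I descend and grip.

```bash
python3 -m jog '[[[0,0,0.015,0,0,0,0.085],[0,0,0.04,0,0,0,0.085],[0,0,0.07,0,0,0,0.085],[0,0,0.095,0,0,0,0.085],[0,0,0.115,0,0,0,0.085],[0,0,0.13,0,0,0,0.085],[0,0,0.14,0,0,0,0.085],[0,0,0.145,0,0,0,0.085],[0,0,0.145,0,0,0,0.085],[0,0,0.145,0,0,0,0.085]]]' 60
python3 -m jog '[[[0,0,0,0,0,0,0.06],[0,0,0,0,0,0,0.055],[0,0,0,0,0,0,0.05],[0,0,0,0,0,0,0.045],[0,0,0,0,0,0,0.04],[0,0,0,0,0,0,0.04],[0,0,0,0,0,0,0.04],[0,0,0,0,0,0,0.04],[0,0,0,0,0,0,0.04],[0,0,0,0,0,0,0.04]]]' 60
```

```text
t: 3.4
ee_pos: [466.4, 229.8, 119.6]
tool_rot: [0.997, 2.978, 0.001]
contact_force: [0.2, 0.6, 1.0]
gripper_width: 84.7
grasp_force: 0.0
t: 4.4
ee_pos: [466.2, 229.9, 119.6]
tool_rot: [0.996, 2.979, 0.0]
contact_force: [-1.5, -1.6, 5.7]
gripper_width: 46.1
grasp_force: 60.4
```

```bash
python3 -m jog '[[[0,0,-0.005,0,0,0,0.04],[0,0,-0.015,0,0,0,0.04],[0,0,-0.03,0,0,0,0.04],[0,0,-0.045,0,0,0,0.04],[0,0,-0.06,0,0,0,0.04],[0,0,-0.075,0,0,0,0.04],[0,0,-0.09,0,0,0,0.04],[0,0,-0.1,0,0,0,0.04],[0,0,-0.1,0,0,0,0.04],[0,0,-0.1,0,0,0,0.04]]]'
python3 -m jog '[[[-0.006,-0.008,0,0,0,0,0.04],[-0.018,-0.024,0,0,0,0,0.04],[-0.036,-0.048,0,0,0,0,0.04],[-0.054,-0.072,0,0,0,0,0.04],[-0.072,-0.096,0,0,0,0,0.04],[-0.09,-0.12,0,0,0,0,0.04],[-0.108,-0.144,0,0,0,0,0.04],[-0.126,-0.168,0,0,0,0,0.04],[-0.138,-0.184,0,0,0,0,0.04],[-0.144,-0.192,0,0,0,0,0.04]]]'
python3 -m jog '[[[-0.006,-0.008,0,0,0,0,0.04],[-0.018,-0.024,0,0,0,0,0.04],[-0.036,-0.048,0,0,0,0,0.04],[-0.054,-0.072,0,0,0,0,0.04],[-0.072,-0.096,0,0,0,0,0.04],[-0.09,-0.12,0,0,0,0,0.04],[-0.108,-0.143,0,0,0,0,0.04],[-0.12,-0.16,0,0,0,0,0.04],[-0.126,-0.167,0,0,0,0,0.04],[-0.126,-0.167,0,0,0,0,0.04]]]'
python3 - <<'E'
from h import *
import pickle
for n in("scene","side","wrist"):
    d=snap(n);cv2.imwrite(f"pics/{n}3.png",d["image"]);pickle.dump(d,open(n+"3.pkl","wb"))
cv2.imwrite("pics/both3.png",np.vstack([cv2.imread("pics/scene3.png")[100:400],cv2.imread("pics/side3.png")[:300]]))
print(r.read_state()["ee_pos"])
E
```

```text
t: 5.4
ee_pos: [465.7, 230.0, 218.4]
tool_rot: [-0.997, -2.979, 0.001]
contact_force: [-0.1, 0.2, -4.6]
gripper_width: 46.0
grasp_force: 62.2
t: 6.4
ee_pos: [465.0, -11.9, 218.4]
tool_rot: [-0.999, -2.977, 0.001]
contact_force: [0.5, -0.5, -2.7]
gripper_width: 45.9
grasp_force: 62.5
t: 7.4
ee_pos: [465.6, -219.5, 218.5]
tool_rot: [-0.998, -2.978, -0.001]
contact_force: [0.0, 0.7, -3.7]
gripper_width: 45.8
grasp_force: 62.6
[ 465.69543547 -218.07443715  218.86448185]
```

View pics/both3.png

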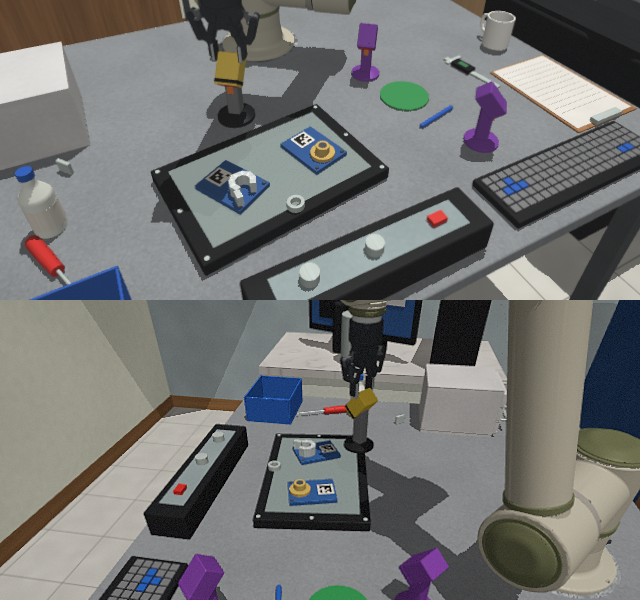

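The scanner is held upright in both views, with the foot at (237,115) in the upper crop and (358,445) in the lower one. The mat is now fully visible at (404,97). Next I measure the in-hand pose, the label and the mat.

```bash
python3 - <<'E'
from h import *
import pickle
rng=np.random.default_rng(0)
tcp=r.read_state()["ee_pos"]; print(tcp,R.from_rotvec(r.read_state()["tool_rot"]).as_matrix().round(4).tolist())
for n in("scene","side"):
    d=pickle.load(open(n+"3.pkl","rb")); im=d["image"]; hsv=cv2.cvtColor(im,cv2.COLOR_BGR2HSV)
    g=cv2.inRange(hsv,(45,120,40),(80,255,255)); ct=max(cv2.findContours(g,0,1)[0],key=cv2.contourArea)
    print(n,"mat",cv2.fitEllipse(onplane(d,ct[:,0],6)[:,:2].astype(np.float32)))
    C=cloud(d,np.ones(im.shape[:2],bool)); C=C[(np.hypot(C[:,0]-466,C[:,1]+220)<60)&(C[:,2]>85)&(C[:,2]<185)]
    F=C[(C[:,2]<130)]
    T=F[(F[:,2]>F[:,2].max()-100)]; h=np.histogram(F[:,2],bins=range(85,131,3)); print(h[0].tolist())
    best=None
    ft=F[(F[:,2]>112)&(F[:,2]<128)&(np.hypot(F[:,0]-466,F[:,1]+220)>22)]
    if len(ft)>30:
        A=np.c_[ft[:,:2],np.ones(len(ft))]; co=np.linalg.lstsq(A,ft[:,2],rcond=None)[0]; print("foot top plane",co.round(3),ft.mean(0).round(1), cv2.minEnclosingCircle(ft[:,:2].astype(np.float32)))
    m=cv2.inRange(hsv,(18,100,50),(36,255,255)); P=cloud(d,m>0); P=P[(np.hypot(P[:,0]-466,P[:,1]+220)<60)]
    for k in range(2):
        if len(P)<40: break
        best=None
        for i in range(500):
            a,b,cc=P[rng.choice(len(P),3,0)]; v=np.cross(b-a,cc-a); L=np.linalg.norm(v)
            if L<50: continue
            i_=abs((P-a)@(v/L))<1.5
            if best is None or i_.sum()>best.sum(): best=i_
        Q=P[best]; q=Q.mean(0); v=np.linalg.svd(Q-q)[2][2]; v*=np.sign(v[2]); print(" plane",len(Q),q.round(1),v.round(3),np.degrees(np.arctan2(v[1],v[0])).round(1)); P=P[~best]
    # label: low-sat pixels near the expected place
    L=cloud(d,(hsv[...,1]<70)); 
    ys,xs=np.nonzero(hsv[...,1]<90); p=onplane(d,np.c_[xs,ys],42)
    a=np.radians(29.4); e=np.array([[np.cos(a),np.sin(a)],[-np.sin(a),np.cos(a)]])
    uv=(p[:,:2]-[560.3,-293])@e.T; k=(abs(uv)<27).all(1); print(" label",k.sum(),(uv[k].mean(0)@e+[560.3,-293]).round(1), np.percentile(uv[k],[2,98],axis=0).round(1).tolist())
E
```

```text
[ 465.69543547 -218.07443715  218.86448185] [[-0.7993, 0.6009, -0.0002], [0.6009, 0.7993, 0.0005], [0.0004, 0.0003, -1.0]]
scene mat ((453.7184753417969, 239.94529724121094), (124.62622833251953, 125.59611511230469), 125.2717056274414)
[0, 0, 0, 0, 0, 0, 13, 36, 46, 149, 154, 158, 51, 16, 20]
foot top plane [-1.90000e-02  7.00000e-03  1.26757e+02] [ 478.2 -222.1  116.2] ((467.0496520996094, -218.79928588867188), 40.29790115356445)
 plane 430 [ 476.7 -226.6  238.3] [ 0.602 -0.476  0.641] -38.4
 plane 125 [ 483.5 -202.5  223.9] [0.614 0.79  0.008] 52.2
 label 378 [ 559.5 -292.1] [[-26.3, -20.4], [25.7, 23.0]]
side mat ((452.8059997558594, 242.97274780273438), (126.21186828613281, 128.17733764648438), 5.4984846115112305)
[0, 0, 0, 0, 0, 0, 0, 23, 26, 50, 99, 77, 71, 10, 15]
foot top plane [ 0.00000e+00 -3.20000e-02  1.11363e+02] [ 462.7 -200.2  117.8] ((465.7339782714844, -215.40032958984375), 40.74647903442383)
 plane 183 [ 476.7 -196.2  227.9] [-0.586 -0.81   0.022] -125.9
 plane 153 [ 448.8 -204.8  250.8] [-0.498  0.353  0.792] 144.7
 label 122 [ 558.7 -296. ] [[-26.0, -24.6], [18.4, 20.4]]
```

The held scanner is upright and the foot is centred under the TCP. The label is at about (560,-293), so I need a shift of (0.5,-4.5) in world x and y, and 43.5 mm down. Then I hold.

```bash
python3 -m jog '[[[0,0,0.005,0,0,0,0.04],[-0.001,-0.001,0.014,0,0,0,0.04],[-0.002,-0.002,0.023,0,0,0,0.04],[-0.003,-0.003,0.032,0,0,0,0.04],[-0.003,-0.003,0.039,0,0,0,0.04],[-0.003,-0.003,0.043,0,0,0,0.04],[-0.003,-0.003,0.0435,0,0,0,0.04],[-0.003,-0.003,0.0435,0,0,0,0.04],[-0.003,-0.003,0.0435,0,0,0,0.04],[-0.003,-0.003,0.0435,0,0,0,0.04]]]'
python3 - <<'E'
from h import *
import pickle
rng=np.random.default_rng(0)
E=[];Y=[];tc=[]
for n in("scene","side"):
    d=snap(n); im=d["image"]; hsv=cv2.cvtColor(im,cv2.COLOR_BGR2HSV); cv2.imwrite(f"pics/{n}4.png",im)
    m=cv2.inRange(hsv,(18,100,50),(36,255,255)); P=cloud(d,m>0); P=P[(np.hypot(P[:,0]-466,P[:,1]+222)<60)]
    for k in range(2):
        if len(P)<40: break
        best=None
        for i in range(500):
            a,b,cc=P[rng.choice(len(P),3,0)]; v=np.cross(b-a,cc-a); L=np.linalg.norm(v)
            if L<50: continue
            i_=abs((P-a)@(v/L))<1.5
            if best is None or i_.sum()>best.sum(): best=i_
        Q=P[best]; q=Q.mean(0); v=np.linalg.svd(Q-q)[2][2]; v*=np.sign(v[2]); print(" plane",len(Q),q.round(1),v.round(3),np.degrees(np.arctan2(v[1],v[0])).round(1)); P=P[~best]
for _ in range(5): r.snapshot("side")
s=r.read_state(); p=s["ee_pos"]; print(p,s["t"]); a=np.radians(-37.1)
foot=np.array([p[0]+.3,p[1]+.2,p[2]-113.6]); eye=foot+[21*np.cos(a),21*np.sin(a),95]; g=np.radians(50)
u=np.array([np.cos(a)*np.cos(g),np.sin(a)*np.cos(g),-np.sin(g)]); t=(42-eye[2])/u[2]; print("eye",eye,"hit",eye+t*u,"dist",t)
E
```

```text
t: 8.55
ee_pos: [466.3, -223.5, 175.7]
tool_rot: [0.997, 2.979, -0.0]
contact_force: [-1.1, 1.7, -3.8]
gripper_width: 46.1
grasp_force: 62.5
 plane 399 [ 477.  -230.5  195.9] [ 0.62  -0.464  0.633] -36.8
 plane 135 [ 474.9 -229.   195.3] [ 0.626 -0.454  0.634] -36.0
 plane 175 [ 476.9 -200.7  185.6] [0.605 0.796 0.008] 52.8
 plane 150 [ 449.7 -208.9  207.4] [-0.517  0.375  0.769] 144.1
[ 466.16537509 -223.43483156  175.40074083] 8.9
eye [ 483.21463759 -235.9021993   156.80074083] hit [ 560.04530668 -294.00877796   42.        ] dist 149.86172390233205
```

The line of sight hits (560,-294) at 150 mm. I hold for two seconds, then lift back.

```bash
H='0'; python3 -m jog '[[[0,0,0,0,0,0,0.04],[0,0,0,0,0,0,0.04],[0,0,0,0,0,0,0.04],[0,0,0,0,0,0,0.04],[0,0,0,0,0,0,0.04],[0,0,0,0,0,0,0.04],[0,0,0,0,0,0,0.04],[0,0,0,0,0,0,0.04],[0,0,0,0,0,0,0.04],[0,0,0,0,0,0,0.04]]]'
python3 -m jog '[[[0,0,0,0,0,0,0.04],[0,0,0,0,0,0,0.04],[0,0,0,0,0,0,0.04],[0,0,0,0,0,0,0.04],[0,0,0,0,0,0,0.04],[0,0,0,0,0,0,0.04],[0,0,0,0,0,0,0.04],[0,0,0,0,0,0,0.04],[0,0,0,0,0,0,0.04],[0,0,0,0,0,0,0.04]]]'
python3 -m jog '[[[0,0,-0.005,0,0,0,0.04],[0,0,-0.015,0,0,0,0.04],[0,0,-0.025,0,0,0,0.04],[0,0,-0.035,0,0,0,0.04],[0,0,-0.04,0,0,0,0.04],[0.006,0.008,-0.043,0,0,0,0.04],[0.018,0.024,-0.043,0,0,0,0.04],[0.036,0.048,-0.043,0,0,0,0.04],[0.054,0.072,-0.043,0,0,0,0.04],[0.066,0.088,-0.043,0,0,0,0.04]]]'
python3 -m jog '[[[0.012,0.016,0,0,0,0,0.04],[0.03,0.04,0,0,0,0,0.04],[0.048,0.064,0,0,0,0,0.04],[0.066,0.088,0,0,0,0,0.04],[0.084,0.112,0,0,0,0,0.04],[0.102,0.136,0,0,0,0,0.04],[0.12,0.16,0,0,0,0,0.04],[0.138,0.184,0,0,0,0,0.04],[0.15,0.2,0,0,0,0,0.04],[0.15,0.2,0,0,0,0,0.04]]]'
```

```text
t: 9.9
ee_pos: [466.2, -223.4, 175.4]
tool_rot: [0.997, 2.979, -0.0]
contact_force: [-0.8, -0.4, -3.7]
gripper_width: 46.0
grasp_force: 62.5
t: 10.9
ee_pos: [466.2, -223.4, 175.4]
tool_rot: [-0.997, -2.979, -0.0]
contact_force: [1.1, -0.6, -2.9]
gripper_width: 46.3
grasp_force: 62.5
t: 11.9
ee_pos: [465.9, -111.0, 218.3]
tool_rot: [-0.995, -2.979, -0.001]
contact_force: [0.7, 0.0, -4.2]
gripper_width: 46.0
grasp_force: 62.6
t: 12.9
ee_pos: [466.1, 139.1, 218.2]
tool_rot: [-0.992, -2.98, -0.001]
contact_force: [-0.8, -0.4, -3.7]
gripper_width: 46.4
grasp_force: 62.8
```

```bash
python3 -m jog '[[[0.01,0.01,0,0,0,0,0.04],[0.025,0.026,0,0,0,0,0.04],[0.042,0.044,0,0,0,0,0.04],[0.058,0.062,0,0,0,0,0.04],[0.067,0.071,0,0,0,0,0.04],[0.07,0.074,0.01,0,0,0,0.04],[0.07,0.074,0.03,0,0,0,0.04],[0.07,0.074,0.05,0,0,0,0.04],[0.07,0.074,0.065,0,0,0,0.04],[0.07,0.074,0.075,0,0,0,0.04]]]'
python3 -m jog '[[[0,0,0.006,0,0,0,0.04],[0,0,0.011,0,0,0,0.04],[0,0,0.015,0,0,0,0.04],[0,0,0.018,0,0,0,0.04],[0,0,0.02,0,0,0,0.04],[0,0,0.021,0,0,0,0.04],[0,0,0.022,0,0,0,0.04],[0,0,0.0225,0,0,0,0.04],[0,0,0.0225,0,0,0,0.04],[0,0,0.0225,0,0,0,0.04]]]'
```

```text
t: 13.9
ee_pos: [455.1, 236.9, 141.7]
tool_rot: [-0.998, -2.977, 0.002]
contact_force: [-0.4, -0.3, -3.1]
gripper_width: 46.1
grasp_force: 62.9
t: 14.9
ee_pos: [455.7, 237.8, 121.0]
tool_rot: [0.997, 2.979, 0.0]
contact_force: [-0.1, -0.4, -4.2]
gripper_width: 46.2
grasp_force: 62.9
```

```bash
python3 -m jog '[[[0,0,0.0003,0,0,0,0.04],[0,0,0.0006,0,0,0,0.04],[0,0,0.0009,0,0,0,0.04],[0,0,0.0011,0,0,0,0.04],[0,0,0.0013,0,0,0,0.04],[0,0,0.0015,0,0,0,0.04],[0,0,0.0015,0,0,0,0.04],[0,0,0.0015,0,0,0,0.04],[0,0,0.0015,0,0,0,0.04],[0,0,0.0015,0,0,0,0.04]]]'
```

```text
t: 15.9
ee_pos: [455.7, 237.8, 119.6]
tool_rot: [0.997, 2.979, 0.0]
contact_force: [-2.2, -0.5, 4.0]
gripper_width: 46.2
grasp_force: 63.6
```

The force changed from -4 N to +4 N, so the foot is seated. I release gently and retreat upward.

```bash
python3 -m jog '[[[0,0,0,0,0,0,0.046],[0,0,0,0,0,0,0.048],[0,0,0,0,0,0,0.052],[0,0,0,0,0,0,0.056],[0,0,0,0,0,0,0.062],[0,0,0,0,0,0,0.07],[0,0,0,0,0,0,0.08],[0,0,0,0,0,0,0.085],[0,0,0,0,0,0,0.085],[0,0,0,0,0,0,0.085]]]' 20
python3 -m jog '[[[0,0,-0.005,0,0,0,0.085],[0,0,-0.015,0,0,0,0.085],[0,0,-0.03,0,0,0,0.085],[0,0,-0.05,0,0,0,0.085],[0,0,-0.07,0,0,0,0.085],[0,0,-0.09,0,0,0,0.085],[0,0,-0.11,0,0,0,0.085],[0,0,-0.13,0,0,0,0.085],[0,0,-0.14,0,0,0,0.085],[0,0,-0.14,0,0,0,0.085]]]'
python3 - <<'E'
from h import *
a=snap("scene")["image"];b=snap("side")["image"]
cv2.imwrite("pics/fin.png",np.vstack([a[100:],b[100:]]))
E
```

```text
t: 16.9
ee_pos: [455.6, 237.8, 119.4]
tool_rot: [0.997, 2.979, 0.0]
contact_force: [-0.2, 0.2, -0.1]
gripper_width: 84.9
grasp_force: 0.0
t: 17.9
ee_pos: [456.0, 237.9, 260.9]
tool_rot: [0.996, 2.977, 0.002]
contact_force: [-0.4, 0.2, -0.3]
gripper_width: 84.9
grasp_force: 0.0
```

View pics/fin.png

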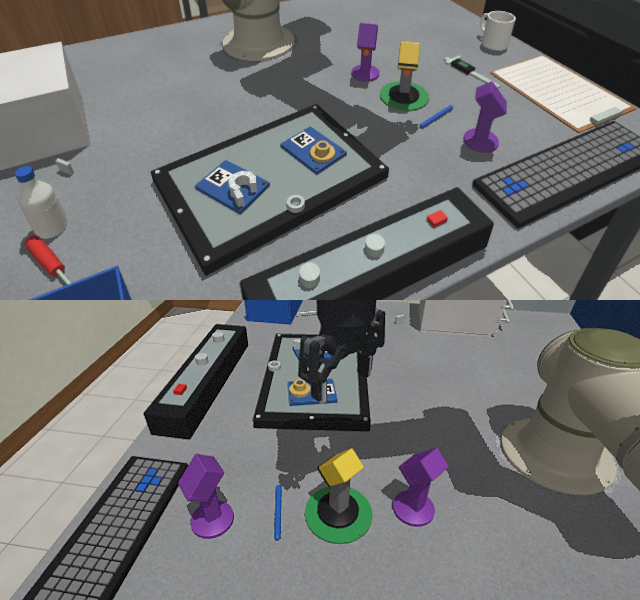

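The scanner stands upright, centred on the mat: foot at (404,97) in the upper crop and (340,510) in the lower. The gripper is clear. The pallets, ring and pen are where they were.

```bash
python3 -c "
from station import r
print(r.close_job())"
```

```text
the job is handed in; nothing more can be done
None
```

The job is handed in: the scanner was aimed from a calculated 150 mm to within about 1 mm of my estimate of the C-part pallet label's middle, held still for over 2 s, then set down upright near the centre of its mat before release, about 18 s in all; the pallets, ring and pen look unmoved in the last pictures.

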